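# Put the slide-scanning kit back in its foam nests

## Robot

A 7-joint arm with a two-finger parallel gripper is mounted at the origin on the work surface. World frame = base frame: x ahead of the robot, y to its left, z up, the work surface at z = 0. Lengths are in m, angles in rad, forces in N, time in s.
With the tool pointing down it reaches from about 0.425 to 0.875 m from the base axis. Payload 9.9 kg.
Tool frame: the origin (TCP) lies on the centre line of the jaws, within the pads' length; the fingertips stand bot.tip_extent ahead of it and the grasp point (between the pads) lies 3 mm ahead of it (bot.tip_extent is the distance from the TCP to the fingertips, in m); z points along the fingers, y is the line along which they close (so a half turn about z gives the same grasp; the last joint's range is limited). The gripper opens to 85 mm and grips with 20 to 120 N. Pads are 22 mm wide; open, the fingers measure 114 mm over their backs; the gripper's body (76 mm by 85 mm) begins 54 mm behind the grasp point. The pads swing forward as they close: fully open they stand 13 mm farther back than shut.
Start: joints at [-1.307, 0.576, 0.025, 1.437, -0.015, 1.129, -0.057], TCP at [0.23, 0.635, 0.253] pointing down, gripper open.
Joint ranges: [-2.76, 2.76], [-0.34, 2.15], [-1.52, 1.57], [0.19, 2.46], [-1.09, 4.23], [0.17, 1.99], [-2.82, 2.82]. Speed limits (rad/s): [2.22, 2.22, 3.01, 3.01, 3.14, 3.14, 3.14].

## Interface

Orientations are given as a rotation vector (axis times angle).
In Python, from plant import bot gives the robot as it stands. Calls block until the motion is done:
- bot.move_ptp(position, orientation): joint-space move of the TCP to a pose.
- bot.move_l(position, ori=None, rate=0.15, until_force=None): straight line of the TCP; ori=None keeps the orientation; rate is the mean speed in m/s. With until_force (N) it stops when the force on the tool has changed by that much, and returns True; else False.
- bot.set_joints(angles): joint-space move.
- bot.gripper_open() and bot.clamp(): open the fingers fully, or close them until they stop; the grip force is fixed at half the most.
- bot.hold(seconds).
- bot.inverse_kinematics(position, orientation): joint angles nearest the present ones, or None.
- bot.grab_frame(name): name is "side" or "top"; returns a dict with "img" (400x640x3 uint8, blue, green, red), "range_z" (400x640 float32, m along the optical axis (not along the pixel's ray), 0 where there is no reading), "mtx" (3x3 intrinsics, pixels), "R" (3x3) and "t" (3): a world point X has camera coordinates R X + t. Camera axes: x right, y down, z forward; pixel columns grow to the right and rows downward; lengths in m; the calibration is good to about 2 mm. A picture is of the moment at which its call begins.
A pose or a line that the arm cannot do raises bot.MotionError and nothing moves.
- bot.hand_in(): hands the job in; it is judged then, once.
Readings, each from a call of its own:
- bot.read_time_s(): time.
- bot.read_joints(): joint angles.
- bot.read_dq(): joint speeds.
- bot.read_joint_efforts(): joint torques, N m.
- bot.read_position(): TCP position.
- bot.read_orientation(): TCP orientation.
- bot.read_contact_force(): force on the tool from outside, world axes, zero at the start.
- bot.read_wrist_torque(): the same for the moment, N m.
- bot.read_finger_gap(): finger opening in m.
- bot.read_grip_force(): force on a finger pad.
Only numpy, scipy, OpenCV 4.12 (cv2) and the standard library are available. Lean on these libraries where they do the work, as an engineer would, in place of code of your own. Each camera call takes 0.05 s, during which the arm holds its last target. There are 200 camera calls.

## Task

Tidy the slide-scanning bench: put the macro lens, the loupe, the box of slides and the battery pack each into the foam nest whose cut-out matches its outline, upright and resting flat on the nest's yellow floor. Set each one down gently, do not drop it, and leave the two red-lidded film canisters standing where they are.

Things in the scene. Friction and masses are not known exactly. Their poses are not given: they have to be found in the camera images.
- lens: Macro lens standing on its mount, loose: black upright cylinder, 58 mm diameter, 68 mm high, with a teal ring round the top and a dark blue glass. About 0.3 kg. Origin: centre of its underside; z up along its axis.
- loupe: Slide loupe, loose: small white upright cylinder with a black band and a pale blue glass on top, 38 mm diameter, 50 mm high. About 0.1 kg. Origin: centre of its underside; z up along its axis.
- slidebox: Box of mounted slides, loose: orange upright block 60 mm (x) by 44 mm (y), 50 mm high, white slide edges showing 4 mm above its top. About 0.15 kg. Origin: centre of its underside; x along the 60 mm side, z up.
- battery: Camera battery pack, loose: slim green upright block 70 mm (x) by 24 mm (y), 55 mm high, black top with brass contacts. About 0.16 kg. Origin: centre of its underside; x along the 70 mm side, z up.
- nest_lens: Fixed grey foam block, 100 x 100 mm and 14 mm high, with a large round recess, 74 mm diameter, cut right down to its bright yellow floor, which lies 4 mm above the table (recess 10 mm deep, centred in the block). Origin: centre of the block's underside, on the table; z up.
- nest_loupe: Fixed grey foam block, 100 x 100 mm and 14 mm high, with a small round recess, 54 mm diameter, cut right down to its bright yellow floor, which lies 4 mm above the table (recess 10 mm deep, centred in the block). Origin: centre of the block's underside, on the table; z up.
- nest_slidebox: Fixed grey foam block, 100 x 100 mm and 14 mm high, with a broad rectangular recess, 76 mm (x) by 58 mm (y), cut right down to its bright yellow floor, which lies 4 mm above the table (recess 10 mm deep, centred in the block). Origin: centre of the block's underside, on the table; z up, x along the recess's 76 mm side.
- nest_battery: Fixed grey foam block, 100 x 100 mm and 14 mm high, with a long narrow recess, 86 mm (x) by 40 mm (y), cut right down to its bright yellow floor, which lies 4 mm above the table (recess 10 mm deep, centred in the block). Origin: centre of the block's underside, on the table; z up, x along the recess's 86 mm side.
- canister_left: Film canister standing loose among the things on the left (+y) side, a bystander: grey upright cylinder with a red lid, 33 mm diameter, 50 mm high, 50 g. Origin: centre of its underside; z up.
- canister_right: The same kind of film canister on the right (-y) side, a bystander. Origin: centre of its underside; z up.
Mind the look-alikes: they are no part of the job. What is shaped like the nest_lens but purple or turquoise is not meant.

How it is judged:
By the outcome, as a careful person would: the job done as asked, in the order asked, and still so for the second after the job is handed in, with the robot touching nothing.
It also fails if it takes over 128 s, if anything falls off the work surface, if the arm or the gripper's body presses on something with over 40 N, if the wrist force passes 120 N, or if a joint passes its speed limit or range.

## Working session

There is one attempt and no reset: what is moved stays moved. The work goes in short steps, each a Python script; the robot and the scene stay as the last script left them, time stands still between calls to the robot, and variables do not carry over. Pictures are saved under pics/ and viewed, at most 14 in all, crops included, and the job is handed in when it is done.

```bash
ls; mkdir -p pics
python3 - <<'E'
from plant import bot
import cv2,numpy as np
for n in("top","side"):
    f=bot.grab_frame(n); cv2.imwrite(f"pics/{n}0.png",f["img"]); np.savez(f"{n}0.npz",**f)
    print(n,f["mtx"].round(1).tolist(),(-f["R"].T@f["t"]).round(3),f["R"].round(3).tolist())
print(bot.tip_extent,bot.read_time_s(),bot.read_position(),bot.read_orientation(),bot.read_finger_gap())
E
```

```text
pics
top [[471.5, 0.0, 319.1], [0.0, 471.5, 202.1], [0.0, 0.0, 1.0]] [ 0.258 -0.006  1.333] [[-0.009, -1.0, -0.003], [-0.983, 0.01, -0.186], [0.186, 0.001, -0.983]]
side [[482.7, 0.0, 321.0], [0.0, 482.7, 201.8], [0.0, 0.0, 1.0]] [-0.204 -0.833  0.739] [[0.75, -0.661, -0.002], [-0.361, -0.407, -0.839], [0.554, 0.63, -0.544]]
0.022 0.1 [0.2298942  0.6342484  0.25254746] [-5.43381377e-01 -3.09405042e+00  2.30421114e-03] 0.08577390361870632
```

View pics/top0.png

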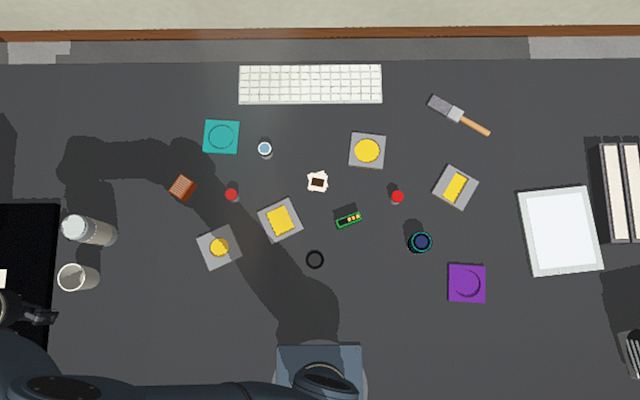

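View pics/side0.png

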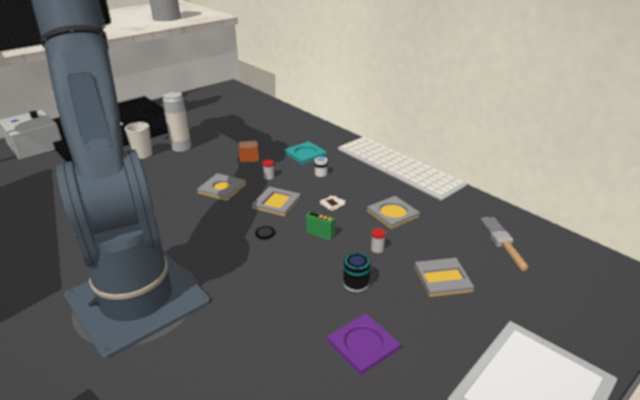

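The top view shows the nests: lens at (367,150), battery at (455,187), slidebox at (280,220) and loupe at (219,247). The objects are the lens at (420,242), loupe at (265,149), slidebox at (182,187) and battery at (348,218). The canisters are at (231,194) and (397,196). The purple and turquoise nests are decoys. The side view agrees with this. Next I'll measure.

```bash
cat > vis.py <<'E'
import cv2,numpy as np
from scipy import ndimage as ndi
def cloud(f):
    v,u=np.indices(f["range_z"].shape); K=f["mtx"]; z=f["range_z"]
    c=np.stack([(u-K[0,2])/K[0,0]*z,(v-K[1,2])/K[1,1]*z,z],-1)
    P=(c-f["t"])@f["R"]; P[z<=0]=np.nan
    return P
def ray(f,uv,h):
    K=f["mtx"]; uv=np.atleast_2d(uv).astype(float)
    d=np.c_[(uv-K[[0,1],[2,2]])/K[[0,1],[0,1]],np.ones(len(uv))]@f["R"]
    o=-f["R"].T@f["t"]
    return (o+d*((h-o[2])/d[:,2])[:,None])[:,:2]
def rect(xy):
    (cx,cy),(w,h),a=cv2.minAreaRect((np.asarray(xy)*1000).astype(np.float32))
    if w<h: w,h,a=h,w,a+90
    return np.round([cx/1e3,cy/1e3,w/1e3,h/1e3],4),round((a+90)%180-90,1)
E
python3 - <<'E'
from vis import *
for n in("top","side"):
    f=np.load(n+"0.npz"); P=cloud(f); hsv=cv2.cvtColor(f["img"],cv2.COLOR_BGR2HSV)
    x,y,z=P[...,0],P[...,1],P[...,2]
    roi=(x>.35)&(x<.9)&(abs(y)<.5)
    print(n,"table z",np.nanmedian(z[roi]).round(4),np.nanstd(z[roi&(abs(z)<.006)]).round(4))
    for nm,m in(("tall",roi&(z>.025)&(z<.09)),("nest",roi&(z>.008)&(z<.02))):
        l,k=ndi.label(m)
        for i in range(1,k+1):
            s=l==i
            if s.sum()<(40 if nm=="tall" else 250): continue
            r,c=np.argwhere(s).mean(0)
            zm=np.percentile(z[s],90); t=s&(z>zm-.012) if nm=="tall" else s
            uv=np.argwhere(t)[:,::-1]
            h=zm if nm=="tall" else .014
            hsvm=np.median(hsv[s],0)
            print(nm,s.sum(),"px",c.round(),r.round(),"z",zm.round(4),*rect(P[t][:,:2]),"ray",*rect(ray(f,uv,h)),"hsv",hsvm)
    m=((abs(hsv[...,0].astype(int)-25)<7)&(hsv[...,1]>140)&roi&(abs(z)<.02))
    l,k=ndi.label(m)
    for i in range(1,k+1):
        s=l==i
        if s.sum()>60: print("yellow",s.sum(),np.argwhere(s).mean(0)[::-1].round(),*rect(ray(f,np.argwhere(s)[:,::-1],.004)),"z",np.median(z[s]).round(4))
E
```

```text
top table z 0.0007 0.0026
tall 164 px 265.0 149.0 z 0.0537 [0.6561 0.1478 0.0365 0.0363] 45.4 ray [0.6544 0.1473 0.0382 0.0365] 18.7 hsv [ 94.5  23.  195. ]
tall 393 px 182.0 187.0 z 0.0548 [0.5483 0.3801 0.06   0.0463] -34.0 ray [0.5467 0.378  0.0596 0.0464] -33.9 hsv [ 11. 130. 173.]
tall 125 px 232.0 195.0 z 0.0529 [0.5253 0.2392 0.0321 0.0307] 0.5 ray [0.5241 0.2382 0.0314 0.0305] 1.3 hsv [  1. 184. 202.]
tall 126 px 397.0 197.0 z 0.053 [ 0.5143 -0.2221  0.0329  0.0311] -4.3 ray [ 0.5138 -0.2219  0.0315  0.0305] -2.2 hsv [  1. 206. 220.]
tall 254 px 348.0 220.0 z 0.0581 [ 0.4493 -0.0849  0.0698  0.0246] -68.5 ray [ 0.4486 -0.0847  0.0699  0.0246] -69.5 hsv [ 67.  157.  126.5]
tall 426 px 420.0 243.0 z 0.072 [ 0.3854 -0.2791  0.0571  0.0545] 88.5 ray [ 0.3852 -0.2779  0.0566  0.0537] 89.5 hsv [ 92. 145.  95.]
nest 4020 px 310.0 89.0 z 0.0178 [0.8525 0.0176 0.431  0.0948] 90.0 ray [0.8531 0.0176 0.4304 0.0987] 89.4 hsv [ 33.   9. 233.]
nest 269 px 441.0 106.0 z 0.0191 [ 0.7914 -0.3689  0.0772  0.0426] 55.9 ray [ 0.7912 -0.3685  0.0771  0.0437] 57.8 hsv [130.  13. 149.]
nest 672 px 
[... 2252 characters left out ...]
10.   5. 146.]
nest 534 px 393.0 210.0 z 0.0139 [ 0.6584 -0.148   0.1062  0.1047] 82.5 ray [ 0.6547 -0.151   0.1057  0.1053] -7.6 hsv [ 10.   5. 148.]
nest 659 px 502.0 238.0 z 0.0185 [ 0.7604 -0.4194  0.1975  0.0442] 57.6 ray [ 0.7583 -0.4209  0.203   0.0474] 56.0 hsv [ 18.  10. 152.]
nest 1007 px 444.0 275.0 z 0.014 [ 0.5466 -0.397   0.1061  0.1019] 57.1 ray [ 0.5427 -0.399   0.1055  0.103 ] 57.5 hsv [ 10.   5. 149.]
yellow 68 [221. 185.] [0.3821 0.2803 0.0404 0.0286] -41.5 z 0.0027
yellow 195 [276. 200.] [0.4573 0.1088 0.0584 0.0481] 24.9 z 0.0024
yellow 221 [393. 211.] [ 0.6619 -0.1432  0.0617  0.0558] -85.9 z 0.0022
yellow 286 [443. 275.] [ 0.5496 -0.3952  0.0786  0.0274] -32.6 z 0.0024
```

Both views agree to about 2 mm, and the sizes and heights match the given ones. I'll do the lens first.

```bash
cat > act.py <<'E'
from plant import bot
import numpy as np
from scipy.spatial.transform import Rotation
G=.046; UP=.20
def ori(p):
    y=np.array([np.cos(p),np.sin(p),0]); z=np.array([0,0,-1.]); 
    return Rotation.from_matrix(np.c_[np.cross(y,z),y,z]).as_rotvec()
def best(xy,p,z=UP):
    c=[]
    for q in(p,p+np.pi):
        j=bot.inverse_kinematics([*xy,z],ori(q))
        if j is not None: c.append((abs(j[6]),ori(q)))
    return min(c,key=lambda a:a[0])[1]
def say(*a): print(*a,"t",round(bot.read_time_s(),1),"gap",round(bot.read_finger_gap(),4),"z",round(bot.read_position()[2],4),"F",np.round(bot.read_contact_force(),1))
def pick(xy,p):
    bot.move_ptp([*xy,UP],best(xy,p))
    hit=bot.move_l([*xy,G],rate=.12,until_force=6); say("down",hit)
    if hit: raise SystemExit
    bot.clamp(); say("clamped")
    bot.move_l([*xy,UP],rate=.15); say("lifted")
def place(xy,p):
    bot.move_ptp([*xy,UP],best(xy,p)); say("over")
    bot.move_l([*xy,G+.014],rate=.12)
    say("near"); hit=bot.move_l([*xy,G+.001],rate=.015,until_force=3); say("touch",hit)
def release(xy):
    bot.gripper_open(); bot.move_l([*xy,UP],rate=.15); say("released")
az=lambda xy:np.arctan2(xy[1],xy[0])
E
python3 - <<'E'
from act import *
a=(.3855,-.2795); b=(.659,-.147)
pick(a,az(a)); place(b,az(b))
E
```

```text
down False t 4.8 gap 0.0851 z 0.0464 F [-0.5 -0.  -0.2]
clamped t 5.2 gap 0.0569 z 0.0466 F [-0.5  1.3  8.9]
lifted t 6.3 gap 0.0572 z 0.1993 F [ 0.3 -0.4 -2.7]
over t 7.5 gap 0.0571 z 0.2002 F [-0.3 -0.2 -2.5]
near t 8.8 gap 0.0572 z 0.0609 F [ 0.6  0.4 -2.4]
touch True t 9.4 gap 0.0572 z 0.0507 F [-1.2  0.6  6. ]
```

Run:
```python
from act import *
release((.659,-.147))
a=(.656,.146); b=(.3825,.276)
pick(a,az(a)); place(b,az(b))
```

```text
released t 11.0 gap 0.0852 z 0.199 F [0.1 0.4 0.2]
down False t 13.5 gap 0.0855 z 0.0468 F [-0.3 -0.2  1. ]
clamped t 14.1 gap 0.0368 z 0.0466 F [-1.1 -0.5  5.3]
lifted t 15.2 gap 0.0363 z 0.199 F [ 0.4 -0.5 -1.7]
over t 16.4 gap 0.0365 z 0.2003 F [ 0.6 -0.5 -0.8]
near t 17.7 gap 0.0365 z 0.0604 F [ 1.1 -1.  -1.1]
touch True t 18.3 gap 0.0365 z 0.0505 F [-1.5  0.1  8.2]
```

Run:
```python
from act import *
r=np.radians
release((.3825,.276))
a=(.5475,.378); b=(.4553,.105)
pick(a,r(56)); place(b,r(115.4))
f=bot.grab_frame("top")["img"]; g=bot.grab_frame("side")["img"]
import cv2
cv2.imwrite("pics/mid.png",np.vstack([cv2.resize(f[100:300,160:500],(680,400))[:300],cv2.resize(g[120:300,180:500],(680,382))[:300]]))
```

```text
released t 20.0 gap 0.0852 z 0.1993 F [ 0.3 -0.2 -0.4]
down False t 22.3 gap 0.0855 z 0.0468 F [0.1 0.3 0.4]
clamped t 22.7 gap 0.0431 z 0.0466 F [-0.4 -0.7  6.1]
lifted t 23.9 gap 0.0427 z 0.1989 F [-0.2  0.1 -0.7]
over t 25.1 gap 0.0433 z 0.1998 F [ 0.2 -0.2 -1.9]
near t 26.4 gap 0.043 z 0.06 F [-0.6 -1.  -1.5]
touch True t 27.0 gap 0.043 z 0.0505 F [-0.7  0.7  6.9]
```

View pics/mid.png

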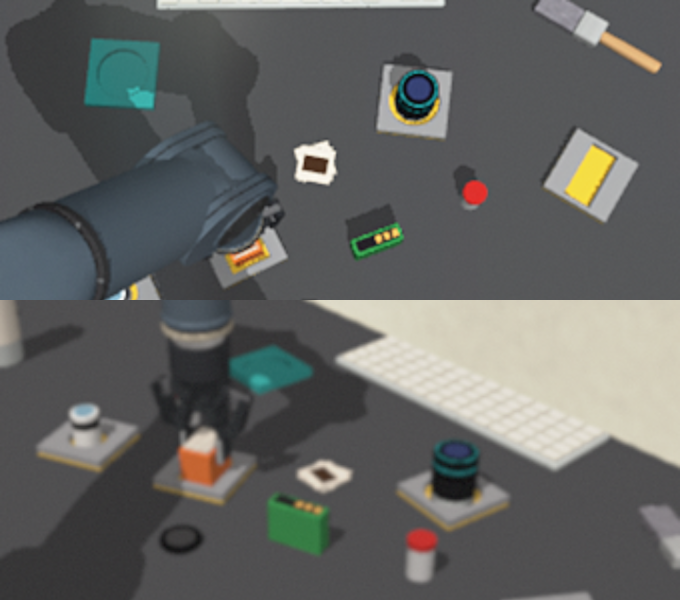

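The crop shows the lens at (417,95) and the loupe at (85,425) seated in their nests, with the slidebox at (205,455) in its recess. The battery is next.

Run:
```python
from act import *
from vis import *
r=np.radians
release((.4553,.105))
a=(.4495,-.086); b=(.546,-.396)
pick(a,r(20.5)); place(b,r(57.6)); release(b)
bot.move_ptp([.23,.635,.253],ori(1.22)); say("home")
for n in("top","side"):
    f=bot.grab_frame(n); P=cloud(f); x,y,z=P[...,0],P[...,1],P[...,2]
    g=f["img"]; cv2.imwrite(f"pics/{n}1.png",cv2.resize(g[100:300,160:500],(680,400)))
    l,k=ndi.label((x>.35)&(x<.9)&(abs(y)<.5)&(z>.025)&(z<.1))
    for i in range(1,k+1):
        s=l==i
        if s.sum()<40: continue
        zm=np.percentile(z[s],90); print(n,"z",zm.round(4),*rect(P[s&(z>zm-.012)][:,:2]))
```

```text
released t 28.7 gap 0.0856 z 0.1993 F [ 0.9  0.4 -0.3]
down False t 31.5 gap 0.0856 z 0.0464 F [-0.1  0.1 -0.7]
clamped t 32.1 gap 0.0231 z 0.0462 F [-0.6 -0.6  5.6]
lifted t 33.2 gap 0.0231 z 0.1993 F [ 0.1  0.5 -1. ]
over t 34.7 gap 0.0232 z 0.1996 F [ 0.6  0.1 -0.6]
near t 36.0 gap 0.023 z 0.0608 F [ 0.7 -0.3 -1.6]
touch True t 36.7 gap 0.0229 z 0.0503 F [-0.4  0.6  4.7]
released t 38.4 gap 0.0853 z 0.1989 F [-0.3  0.5 -0.5]
home t 42.2 gap 0.0854 z 0.2528 F [-0.1  0.  -0.6]
top z 0.0751 [ 0.6583 -0.146   0.0572  0.0567] -71.1
top z 0.0619 [ 0.5454 -0.3961  0.0712  0.0249] -33.6
top z 0.0535 [0.5247 0.2394 0.0324 0.0303] 0.3
top z 0.0523 [ 0.5146 -0.2226  0.0324  0.0312] -1.4
top z 0.059 [0.4547 0.1042 0.0604 0.043 ] 26.3
top z 0.0572 [0.38   0.2772 0.0368 0.0357] 85.8
side z 0.0498 [0.5251 0.2374 0.0377 0.0307] 58.0
side z 0.0534 [0.3803 0.274  0.0402 0.0352] 28.2
side z 0.0567 [0.4531 0.1015 0.0621 0.0463] 25.9
side z 0.0719 [ 0.6586 -0.1465  0.0602  0.0556] 42.4
side z 0.0494 [ 0.5149 -0.2242  0.0348  0.0338] -1.8
side z 0.0586 [ 0.5467 -0.3986  0.0713  0.0296] -30.7
```

View pics/top1.png

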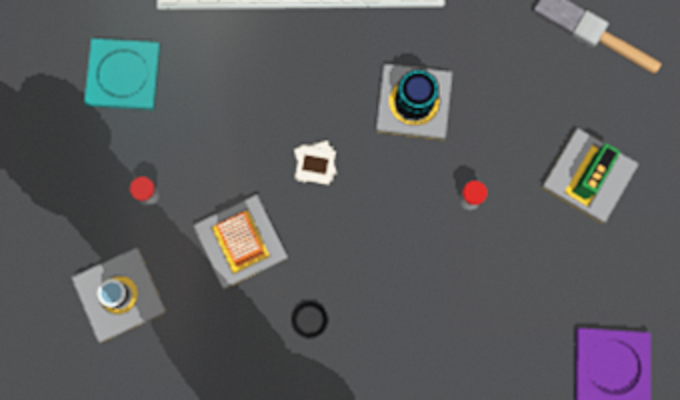

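View pics/side1.png

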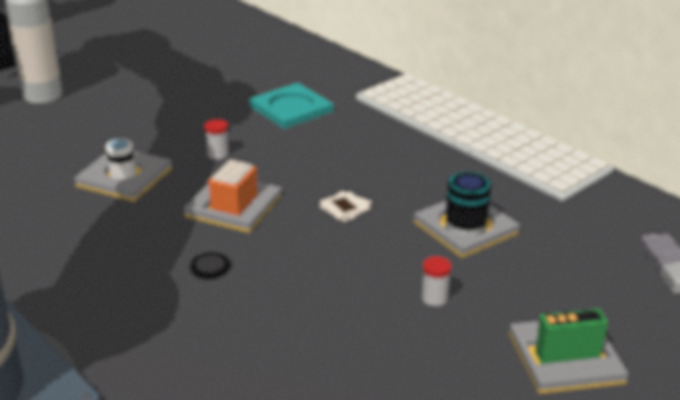

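Both pictures show all four items upright in their matching nests, with tops about 4 mm higher than on the table, so they rest on the floors: top view lens (415,95), battery (597,172), slidebox (240,238), loupe (115,293). The canisters, at (142,188) and (474,193), have not moved.

```bash
python3 -c "
from plant import bot
print(bot.hand_in())"
```

```text
the job is handed in; nothing more can be done
None
```

The lens, loupe, slide box and battery are each upright on the floor of their matching nest, both canisters are where they were, and the job was handed in at about 42 s.

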